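# Close the chip box and clamp its lid to the first click

## Task

Close the bandsaw's green chip box: tilt the aluminium lid, hook its yellow-striped edge under the dark steel ledge and swing the lid down until it sits flat. Then pull the clamp's red bar over onto the lid until the lever clicks, stop at that first click, and let go with the clamp's foot pressing on the lid. Leave the offcut, the glue bottle and the brush where they are.

Things in the scene. Friction and masses are not known exactly. Their poses are not given: they have to be found in the camera images.
- chip_box: Green open-topped steel box fixed to the bench, 190 (x) x 150 (y) x 85 mm high; origin: centre of its underside. The lid rests on its rim, z = 85 mm; the opening spans x -80 to +75, y -57 to +57 mm. Dark steel ledge at the -x end, clamp at the +x end, hose stub on the +y side below the rim. When closed, the lid's axes agree with the box's and the lid's origin is at (1 to 4, 0, 73) mm in its frame.
- ledge (a point): Middle of the mouth of the pocket under the ledge, at rim height (-70, 0, 85 mm in the box's frame, axes as the box's). The pocket runs the box's width, is 14 mm high (from the rim up), open towards +x, 15 mm deep towards -x to its back wall. The ledge plate over it is 7 mm thick and ends at the mouth.
- lid: Loose aluminium lid, about 350 g. Plate 172 (x) x 126 (y) x 6 mm, from z = 12 to 18 mm; below it a rubber plug (x -60 to +70, y -53 to +53, z 0 to 12 mm) that drops into the box's opening. The plug stops the lid from sliding in level: tilt it, -x end down, by 10 to 18 degrees. Origin: centre of its underside, below the plate's middle.
- lid_edge (a point): Middle of the lower edge of the plate's -x end (-86, 0, 12 mm in the lid's frame, axes as the lid's). This end, marked by a yellow stripe on top, goes under the ledge, to the pocket's back wall.
- lid_grip (a point): Middle of the black grip rib on the lid (-10, 0, 36 mm in the lid's frame, axes as the lid's): 90 mm along x, 16 mm across y, from z = 18 (the plate's top) to 48 mm. Pinch it across y.
- clamp_axis (a point): The clamp's hinge axis (along the box's y) at 118, 0, 109 mm in the box's frame. The clamp arm and lever turn about it.
- clamp_arm: Steel clamp arm, 50 mm from the hinge to a rubber-tipped screw foot. The foot is set 12 to 29 mm below the arm's middle line, differently each time and not reported, so the lever angle at which it meets the lid varies over about 0.35 rad. It starts raised clear of the lid; stiff hinge (0.3 N m), stays where it is left. Origin on the hinge axis.
- red_bar (a point): Middle of the lever's red cross bar, 18 mm thick, 130 mm long (two free-turning sleeves) along the box's y, 100 mm from the hinge axis on a rod at its middle. Pinch it from above 30 to 45 mm to one side of the middle. It starts beyond the hinge and is pulled over the top towards the box's -x, about 3 N; leaning about 40 (25 to 55) degrees above level over the lid it meets resistance, rising steeply to 8 to 15 N, then dropping by several N at the click.
- lever (a joint): The lever's click joint, rad: 0 while the lever is rigid with the arm, until about 1.2 N m is reached (8 to 15 N at the bar). Then it clicks: it breaks over, gives with falling force, and stays where it gave. 0.02 or more: clicked. Pulled on it gives further; beyond 0.22: over-pulled.
- offcut: Wood offcut 150 x 85 x 35 mm, bystander; origin centre of its underside.
- glue: White glue bottle with orange cap, 60 mm diameter, 150 mm high, bystander; origin centre of its underside.
- bench_brush: Hand brush lying on the bench, bystander; origin centre of its underside.
Not all that is in view belongs to the job. What is meant by the lid is not pink or turquoise, and is the smaller of those in its own colour.

How it is judged:
On the way, in this order (a step that is already met when the one before it is completed fails the run):
1. the lid sits flat on the box, its striped edge under the ledge (z of lid in the frame of chip_box below 0.0765 m and x of lid in the frame of chip_box between -0.004 and 0.009 m and y of lid in the frame of chip_box between -0.007 and 0.007 m and angle between lid's own z axis and vertical below 0.035 rad), for 0.3 s.
2. the lever clicks (0.02 rad) with the clamp's foot pressing on the seated lid (all of step 1 and value of joint lever above 0.02 rad and contact force between clamp_arm and lid above 4 N), for 0.05 s.
At the end, for the whole second after the job is handed in: The lid sits flat on the rim (origin within -4 to +9 mm of the box's in x, 7 mm in y, less than 3.5 mm above home, tilt under 0.035 rad), the lever stands where it clicked (0.01 to 0.22 rad), and the clamp's foot still presses on the lid with more than 1.5 N; all at rest (all of step 1 and value of joint lever between 0.01 and 0.22 rad and contact force between clamp_arm and lid above 1.5 N and linear speed of lid below 0.01 m/s); the robot touches nothing.
It fails at once if the lever is pulled on past its first click (beyond 0.22 rad) (value of joint lever above 0.22 rad).
It fails at once if the offcut is moved more than 30 mm (distance of offcut from where it was at the start of the episode above 0.03 m).
It fails at once if the glue is moved more than 30 mm (distance of glue from where it was at the start of the episode above 0.03 m).
It fails at once if the bench brush is moved more than 30 mm (distance of bench_brush from where it was at the start of the episode above 0.03 m).
It fails at once if the glue bottle is tipped over (angle between glue's own z axis and vertical above 0.5 rad).
It also fails if it takes over 72 s, if anything falls off the work surface, if the arm or the gripper's body presses on something with over 40 N, if the wrist force passes 120 N, or if a joint passes its speed limit or range.

## Robot

A 6-joint arm with a two-finger parallel gripper is mounted at the origin on the work surface. World frame = base frame: x ahead of the robot, y to its left, z up, the work surface at z = 0. Lengths are in m, angles in rad, forces in N, time in s.
With the tool pointing down it reaches from about 0.35 to 0.975 m from the base axis. Payload 7.1 kg.
Tool frame: the origin (TCP) lies midway between the tips of the shut fingers; the grasp point (between the pads) lies 19 mm behind it; z points along the fingers, y is the line along which they close (so a half turn about z gives the same grasp; the last joint's range is limited). The gripper opens to 88 mm and grips with 3 to 60 N. Pads are 20 mm wide; open, the fingers measure 115 mm over their backs; the gripper's body (75 mm by 178 mm) begins 61 mm behind the grasp point.
Start: joints at [-1.3, 0.423, 1.63, -0, 1.089, -0.019], TCP at [0.179, -0.599, 0.223] pointing down, gripper open.
Joint ranges: [-3, 3], [-0.9, 2.11], [0.09, 2.58], [-1.31, 4.45], [0.11, 2.69], [-2.54, 2.54]. Speed limits (rad/s): [2.39, 2.39, 3.01, 3.14, 3.14, 3.14].

## Interface

Orientations are given as a unit quaternion [x, y, z, w].
In Python, from rig import r, viewer, ticket gives the robot as it stands.
- The arm moves only by the tool carry_out, never from a script. Its argument "increments" is a list that holds one entry, the list of rows, each a list of 7 numbers: the shift along the tool's x, y, z in mm, then the turn, a rotation vector about the tool's x, y, z in rad, then the gripper's target within -1 to 1 (fully open at 1, half-way at 0, shut at -1). In form: [[[x, y, z, rx, ry, rz, grip], ...]]. A call has 1 to 12 rows; each row is the pose to reach, as a shift and turn from the pose commanded when the call began, along the tool's axes at that moment; what a row does not reach only later rows make up. A row lasts 1/12 s, in which the tool goes at most 41.7 mm and 7.16 degrees, less where a joint would pass 70% of its speed; a pose out of reach is approached as far as the arm can. A call with a gripper value outside its range is refused whole. The fingers move at their own pace and stop on an object; "squeeze" is the grip in N (left out, the last holds). Time passes only in rows, so rows that repeat a pose let the fingers close. It gives the time, the measured TCP pose, the force, the opening and the grip force at its end, in the units of the state.
- r.get_state(): the state, without advancing time (a new reading comes with each control period).
- viewer.capture(name): name is "scene" or "top"; returns the picture (480x640x3 uint8, blue, green, red); there is no depth.
- viewer.camera_model(name): a dict with "K" (3x3 intrinsics, pixels), "view" (4x4, takes a point from world to camera coordinates). Camera axes: x right, y down, z forward; pixel columns grow to the right and rows downward; lengths in m; the calibration is good to about 2 mm. A picture is of the moment at which its call begins. camera_model takes no time and is no camera call.
- ticket.close_job(): hands the job in; it is judged then, once.
Trained networks look in the newest picture that a camera, given by its name, has taken for a name from the list of things; names that differ only in an ending like _2 or _b are one class to them, and where a whole thing is asked for, a point or a joint stands for the part that bears it (a point fixed in the world has none). Each returns a list of dicts, best first, with "conf" (0 to 1); they miss things now and then, are a little off and sometimes report something else, mostly with a low value. They report only what shows in the picture. A call takes as long as a camera call. They do not tell look-alikes from the thing itself.
- viewer.look_for(camera, query): "extent" ([left, top, width, height] in pixels, round what is visible of it).
- viewer.outline_of(camera, query): "pixels" (480x640 bool, what is visible of it) and "extent" ([left, top, width, height] in pixels, round what is visible of it).
The state is a dict: "clock": time; "joints": joint angles; "qd": joint speeds; "joint_torque": joint torques, N m; "ee_pos": TCP position; "ee_rot": TCP orientation; "contact_force": force on the tool from outside, world axes, zero at the start; "torque": the same for the moment, N m; "grip_width": opening from 0.0 (shut) to 1.0 (fully open); "gripper_force": force on a finger pad.
Only numpy, scipy, OpenCV 4.12 (cv2) and the standard library are available. Lean on these libraries where they do the work, as an engineer would, in place of code of your own. Each camera call takes 0.05 s, during which the arm holds its last target. There are 200 camera calls.

## Working session

There is one attempt and no reset: what is moved stays moved. The work goes in short steps, Python scripts to look and compute and a tool call to move; the robot and the scene stay as the last step left them, time stands still between calls to the robot, and variables do not carry over. Pictures are saved under pics/ and viewed, at most 10 in all, crops included, and the job is handed in when it is done.

Besides the shell and the picture viewer there is one more tool, called after "Emit:" by a JSON object that holds its "api" and its "payload". carry_out: Moves the arm, as the interface text tells. Its arguments: {"type":"object","properties":{"increments":{"type":"array","items":{"type":"array","items":{"type":"array","items":{"type":"number"}}}},"squeeze":{"type":"number"}},"required":["increments"]}

```bash
ls; mkdir -p pics
python3 - <<'E'
from rig import r,viewer,ticket
import cv2,numpy as np
s=r.get_state();print(s['clock'],s['ee_pos'],s['ee_rot'])
ims=[]
for c in("scene","top"):
    im=viewer.capture(c);cv2.imwrite(f'pics/{c}0.png',im)
    m=viewer.camera_model(c);print(c,np.round(m['K'],1).tolist(),np.round(m['view'],4).tolist())
    for q in("chip_box","lid","red_bar","clamp_arm","offcut","glue","bench_brush"):
        print(q,[(round(d['conf'],2),np.round(d['extent']).tolist()) for d in viewer.look_for(c,q)][:4])
E
```

```text
pics
0.0 [ 0.17849792 -0.5983964   0.22194115] [ 9.89517757e-01  1.44409374e-01 -9.95793140e-05 -7.29100133e-04]
scene [[580.8, 0.0, 315.0], [0.0, 580.8, 241.9], [0.0, 0.0, 1.0]] [[-0.3947, 0.9188, 0.0013, 0.1199], [0.6795, 0.2928, -0.6727, -0.2409], [-0.6185, -0.2646, -0.7399, 1.8284], [0.0, 0.0, 0.0, 1.0]]
chip_box [(0.94, [240.0, 210.0, 117.0, 89.0]), (0.56, [248.0, 253.0, 48.0, 47.0])]
lid [(0.97, [403.0, 195.0, 86.0, 82.0]), (0.78, [172.0, 289.0, 85.0, 66.0]), (0.57, [375.0, 274.0, 62.0, 67.0]), (0.53, [97.0, 258.0, 57.0, 65.0])]
red_bar []
clamp_arm []
offcut [(0.97, [151.0, 208.0, 66.0, 48.0])]
glue [(0.71, [373.0, 336.0, 32.0, 56.0]), (0.28, [241.0, 210.0, 116.0, 95.0])]
bench_brush []
top [[618.1, 0.0, 322.2], [0.0, 618.1, 235.2], [0.0, 0.0, 1.0]] [[0.0153, -0.9999, -0.0056, 0.0685], [-0.9972, -0.0148, -0.0738, 0.4518], [0.0737, 0.0068, -0.9973, 1.9067], [0.0, 0.0, 0.0, 1.0]]
chip_box [(0.57, [296.0, 164.0, 66.0, 116.0])]
lid [(0.96, [143.0, 151.0, 66.0, 62.0]), (0.94, [226.0, 201.0, 36.0, 58.0]), (0.77, [202.0, 276.0, 65.0, 83.0]), (0.57, [351.0, 129.0, 59.0, 63.0])]
red_bar []
clamp_arm [(0.94, [317.0, 162.0, 50.0, 44.0]), (0.74, [431.0, 201.0, 41.0, 57.0])]
offcut [(0.97, [432.0, 200.0, 40.0, 60.0])]
glue [(0.72, [223.0, 203.0, 42.0, 54.0]), (0.65, [224.0, 155.0, 25.0, 21.0]), (0.42, [319.0, 166.0, 41.0, 38.0])]
bench_brush [(0.58, [456.0, 129.0, 14.0, 64.0])]
```

View pics/scene0.png

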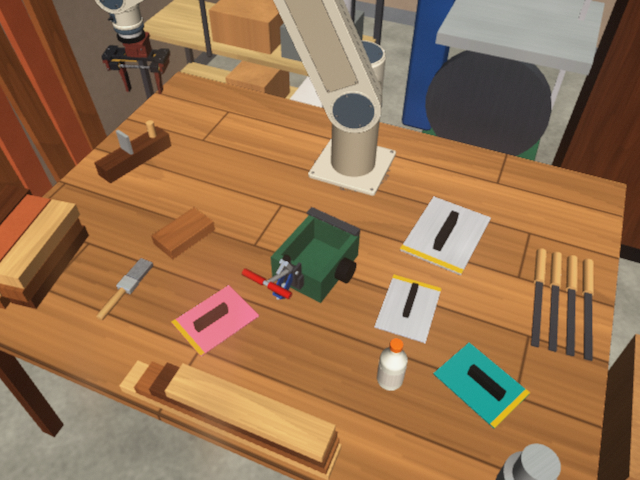

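View pics/top0.png

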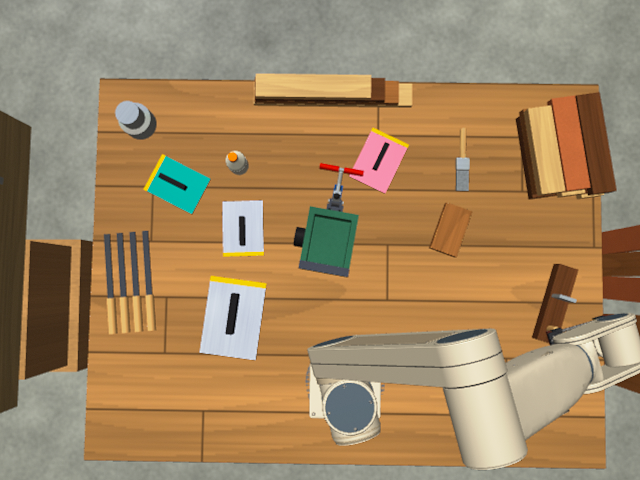

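Both views show the same layout. Things that could be taken for the lid (top-view pixels):
- Small silver plate at (242,228), which is (408,307) in scene.
- Large silver plate at (233,318).
- Pink plate at (380,160).
- Turquoise plate at (178,183).

By the description it is the small silver one. Its stripe faces the robot, at (242,254). The box is at (328,240), with the ledge near the robot at (325,268) and the red bar at (341,169).

```bash
cat > h.py <<'E'
import cv2,numpy as np
from rig import r,viewer,ticket
from scipy.optimize import minimize
from scipy.spatial.transform import Rotation as R
CM={c:viewer.camera_model(c) for c in("scene","top")}
def proj(c,P):
    K=np.array(CM[c]['K']);V=np.array(CM[c]['view']);p=(V[:3,:3]@np.atleast_2d(P).T+V[:3,3:]);p=K@p;return (p[:2]/p[2]).T
def ray(c,uv):
    K=np.array(CM[c]['K']);V=np.array(CM[c]['view']);return -V[:3,:3].T@V[:3,3],V[:3,:3].T@np.linalg.solve(K,[*uv,1])
def onplane(c,uv,z): o,d=ray(c,uv);return o+d*(z-o[2])/d[2]
def tri(uvs):
    A=0;b=0
    for c,uv in uvs.items():
        o,d=ray(c,uv);d=d/np.linalg.norm(d);M=np.eye(3)-np.outer(d,d);A=A+M;b=b+M@o
    return np.linalg.solve(A,b)
def cub(x0,x1,y0,y1,z0,z1): return np.array([[x,y,z] for x in(x0,x1) for y in(y0,y1) for z in(z0,z1)],float)/1000
def fill(m,c,P,v):
    h=cv2.convexHull(proj(c,P).astype(np.float32)).reshape(-1,2)
    cv2.fillConvexPoly(m,np.round(((h+.5)*4-.5)*16).astype(np.int32),v,shift=4)
def place(P,q): a=q[2];return P@np.array([[np.cos(a),np.sin(a),0],[-np.sin(a),np.cos(a),0],[0,0,1]])+[q[0],q[1],0]
def fit(masks,pos,neg,q0,ignore={}):
    tgt={c:cv2.resize(m.astype(np.float32),None,fx=4,fy=4,interpolation=cv2.INTER_LINEAR) for c,m in masks.items()}
    ig={c:cv2.resize(m.astype(np.uint8),None,fx=4,fy=4,interpolation=cv2.INTER_NEAREST)==0 for c,m in ignore.items()}
    def cost(q):
        s=0
        for c,t in tgt.items():
            m=np.zeros(t.shape,np.uint8)
            for P in pos: fill(m,c,place(P,q),1)
            for P in neg: fill(m,c,place(P,q),0)
            d=np.abs(m-t)
            s+=(d*ig[c] if c in ig else d).sum()/16
        return s
    S=np.array([q0]+[np.array(q0)+e for e in np.diag([.02,.02,.1])])
    for k in range(2):
        o=minimize(cost,S[0],method='Nelder-Mead',options=dict(initial_simplex=S,xatol=1e-4,fatol=.1))
        S=np.array([o.x]+[o.x+e for e in np.diag([.006,-.006,.03])])
    return o.x,o.fun
E
cat > m.py <<'E'
from h import *
im={c:cv2.imread(f'pics/{c}0.png') for c in CM}
lm={};gm={};gi={};red={}
def box(m,x,y,w,h): o=np.zeros_like(m);o[y:y+h,x:x+w]=m[y:y+h,x:x+w];return o
ext={'scene':(370,270,72,75),'top':(215,195,52,68)}
bx={'scene':(235,205,130,105),'top':(285,155,85,130)}
for c in CM:
    hsv=cv2.cvtColor(im[c],cv2.COLOR_BGR2HSV);H,S,V=cv2.split(hsv)
    m=((S<50)&(V>120))|((H>20)&(H<32)&(S>220)&(V>200));m=box(m,*ext[c]).astype(np.uint8)
    cs,_=cv2.findContours(m,cv2.RETR_EXTERNAL,cv2.CHAIN_APPROX_NONE);k=max(cs,key=cv2.contourArea)
    o=np.zeros_like(m);cv2.drawContours(o,[k],-1,1,-1);lm[c]=o
    g=box((H>50)&(H<95)&(S>70),*bx[c]).astype(np.uint8);gm[c]=g
    rd=box(((H<6)|(H>174))&(S>180)&(V>90),*bx[c]).astype(np.uint8)
    red[c]=np.argwhere(rd)[:,::-1]; print(c,'red',len(red[c]),red[c].mean(0),red[c].min(0),red[c].max(0))
    print(c,lm[c].sum(),g.sum())
plate=cub(-86,86,-63,63,12,18);plug=cub(-60,70,-53,53,0,12)
c0=onplane('top',(242,228),.015);print('lid0',c0)
yaw0=0
for cs in(['top'],['scene'],['top','scene']):
    print('lid',cs,fit({c:lm[c] for c in cs},[plate,plug],[],[c0[0],c0[1],yaw0]))
b0=onplane('top',(328,240),.06);print('box0',b0)
# ignore non-green pixels at +x end (clamp) : ignore a disc round the clamp in both views
def ign(c,q):
    m=np.zeros((480,640),np.uint8);P=place(cub(85,180,-25,25,0,140),q)
    cv2.fillConvexPoly(m,cv2.convexHull(np.round(proj(c,P)).astype(np.int32)),1)
    P=place(cub(-40,60,70,125,10,80),q);cv2.fillConvexPoly(m,cv2.convexHull(np.round(proj(c,P)).astype(np.int32)),1);return m
q=[b0[0],b0[1],-.15]
for cs in(['top'],['scene'],['top','scene'],['top','scene']):
    o=fit({c:gm[c] for c in cs},[cub(-95,95,-75,75,0,85)],[cub(-95,-70,-75,75,85,106)],q,{c:ign(c,q) for c in cs});print('box',cs,o)
    if len(cs)==2:q=o[0]
print('redbar',tri({c:red[c].mean(0) for c in CM}))
L=fit(lm,[plate,plug],[],[c0[0],c0[1],0])[0]
for c in CM:
    v=cv2.resize(im[c],None,fx=4,fy=4,interpolation=cv2.INTER_CUBIC)
    for P,qq,col in((plate,L,(0,0,255)),(cub(-95,95,-75,75,0,85),q,(255,255,0)),(cub(-95,-70,-75,75,85,106),q,(255,0,255))):
        p=proj(c,place(P,qq));
        for i in range(8):
            for j in range(i):
                if bin(i^j).count('1')==1: cv2.line(v,*[tuple(int(t) for t in (p[k]+.5)*4) for k in(i,j)],col,1)
    x,y=(235,195) if c=='scene' else (205,155)
    cv2.imwrite(f'pics/fit_{c}.png',v[y*4:y*4+600,x*4:x*4+800])
E
python3 m.py
```

```text
scene red 338 [266.54733728 283.34911243] [242 269] [291 298]
scene 2506 3714
top red 199 [341.13567839 169.13567839] [320 163] [363 175]
top 2254 2699
lid0 [0.46957336 0.3257499  0.015     ]
lid ['top'] (array([0.4701274 , 0.32456641, 0.0487664 ]), np.float64(69.73046875))
lid ['scene'] (array([0.46837852, 0.32253359, 0.04636014]), np.float64(499.1875))
lid ['top', 'scene'] (array([0.46982361, 0.32337805, 0.04342047]), np.float64(594.4921875))
box0 [0.43307398 0.05702889 0.06      ]
box ['top'] (array([ 0.42755977,  0.0577868 , -0.16486601]), np.float64(84.6015625))
box ['scene'] (array([ 0.41730829,  0.05404073, -0.15517124]), np.float64(215.271484375))
box ['top', 'scene'] (array([ 0.42547218,  0.05594392, -0.16262089]), np.float64(380.443359375))
box ['top', 'scene'] (array([ 0.42547218,  0.05594392, -0.16262089]), np.float64(375.65625))
redbar [0.63442588 0.02212069 0.15266671]
```

View pics/fit_scene.png

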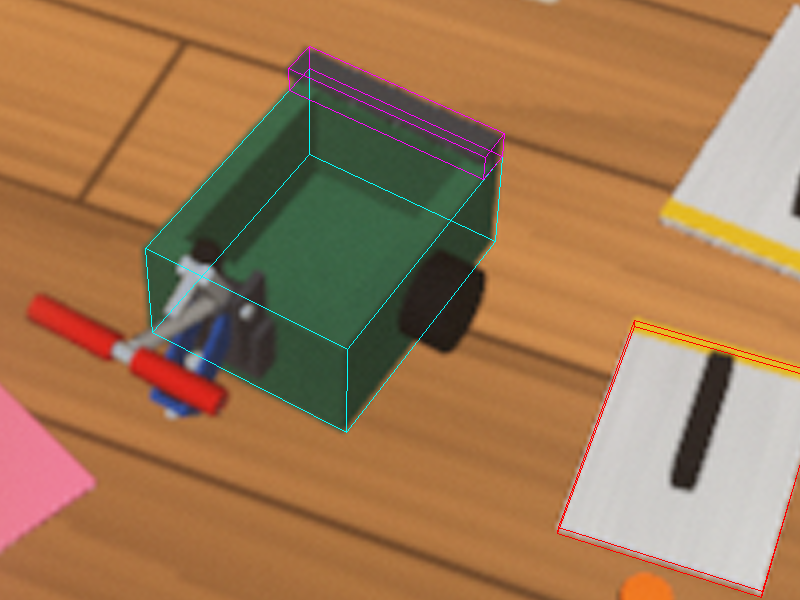

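View pics/fit_top.png

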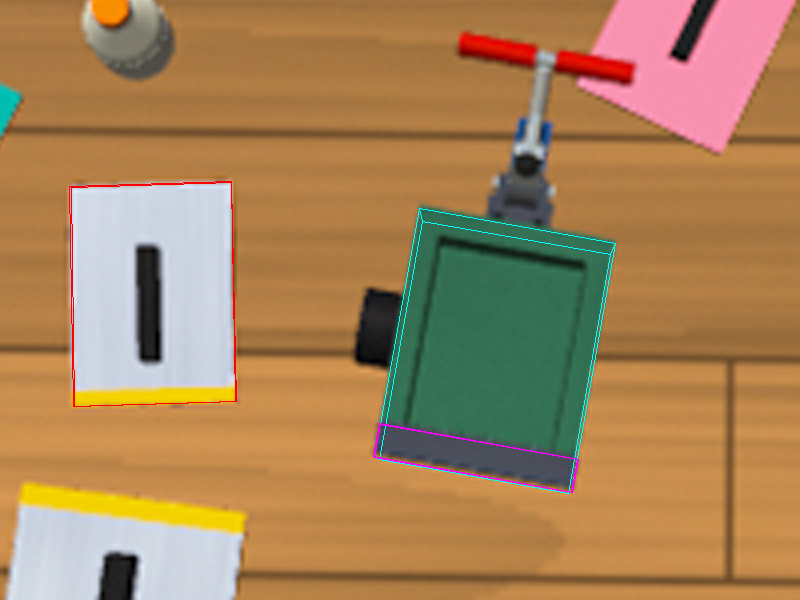

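The fits hold up: the red wireframe matches the small silver lid, the cyan matches the box, and the magenta matches the ledge mouth. The lid is at about (0.470, 0.324) with yaw 0.047. The box is at about (0.4265, 0.0565) with yaw -0.163. The crop confirms the choice of lid, with its yellow stripe facing -x. Next I check the foot and work out the first move.

```bash
cat >> h.py <<'E'
BX=np.array([.4265,.0565,0]);BY=-.163
def Rz(a): return R.from_euler('z',a)
def b2w(p): return BX+Rz(BY).apply(np.array(p)/1000.)
def w2b(p): return Rz(BY).inv().apply(np.array(p)-BX)*1000
def tool(psi,tilt=0): # psi heading of tool x; tilt=-x end of lid down (psi ~ box x + pi)
    return Rz(psi-np.pi)*R.from_euler('y',-tilt)*R.from_matrix(np.diag([-1.,1,-1]))
def inc(pos,rot,frm=None):
    s=r.get_state();p0,r0=(np.array(s['ee_pos']),R.from_quat(s['ee_rot'])) if frm is None else frm
    print('inc mm',np.round(r0.inv().apply(np.array(pos)-p0)*1000,1),'rv',np.round((r0.inv()*rot).as_rotvec(),3))
E
python3 - <<'E'
from h import *
print('foot',w2b(tri({'top':(336.7,195.7),'scene':(286.2,256.2)})))
print('bar',w2b(tri({'scene':(266.5,283.3),'top':(341.1,169.1)})))
a=(np.array([.45,-.2,.25]),tool(1.7));inc(*a)
b=(np.array([.468,.3237,.10]),tool(np.pi+.047));inc(*b,a)
E
```

```text
foot [129.65367738  -1.24602675 167.16859335]
bar [ 2.10827558e+02 -1.32373705e-01  1.52957624e+02]
inc mm [ 374.1 -304.7  -27.3] rv [-0.   -0.   -1.41]
inc mm [517.   85.3 150. ] rv [ 0.     0.    -1.489]
```

Emit:
{"api": "carry_out", "payload": {"increments": [[[374,-305,-27,0,0,-1.41,1],[374,-305,-27,0,0,-1.41,1],[374,-305,-27,0,0,-1.41,1],[374,-305,-27,0,0,-1.41,1],[374,-305,-27,0,0,-1.41,1],[374,-305,-27,0,0,-1.41,1],[374,-305,-27,0,0,-1.41,1],[374,-305,-27,0,0,-1.41,1],[374,-305,-27,0,0,-1.41,1],[374,-305,-27,0,0,-1.41,1],[374,-305,-27,0,0,-1.41,1],[374,-305,-27,0,0,-1.41,1]]]}}

```text
clock: 1.8
ee_pos: [0.4515, -0.1969, 0.2503]
ee_rot: [0.657, 0.754, 0.0, 0.0]
contact_force: [-0.1, -0.9, -0.1]
grip_width: 1.0
gripper_force: 0.0
```

Run:
```python
from h import *
inc(np.array([.468,.3237,.10]),tool(np.pi+.047))
print(r.get_state()['ee_pos'],r.get_state()['joints'])
```

```text
inc mm [513.5  87.3 150.4] rv [ 1.000e-03  1.000e-03 -1.481e+00]
[ 0.4515494  -0.1968905   0.25025541] [-4.35762505e-01  1.92020650e-01  1.89110442e+00  7.74992719e-04
  1.05735226e+00 -5.73258352e-01]
```

Emit:
{"api": "carry_out", "payload": {"increments": [[[513,87,0,0,0,-1.48,1],[513,87,0,0,0,-1.48,1],[513,87,0,0,0,-1.48,1],[513,87,0,0,0,-1.48,1],[513,87,0,0,0,-1.48,1],[513,87,0,0,0,-1.48,1],[513,87,0,0,0,-1.48,1],[513,87,0,0,0,-1.48,1],[513,87,30,0,0,-1.48,1],[513,87,60,0,0,-1.48,1],[513,87,90,0,0,-1.48,1],[513,87,120,0,0,-1.48,1]]]}}

```text
clock: 2.8
ee_pos: [0.4697, 0.2806, 0.1769]
ee_rot: [-0.023, 1.0, 0.001, 0.002]
contact_force: [-0.0, 0.1, 0.0]
grip_width: 1.003
gripper_force: 0.0
```

Run:
```python
from h import *
inc(np.array([.468,.3237,.0225]),tool(np.pi+.047))
im=viewer.capture('top');a=cv2.resize(im[150:300,160:330],None,fx=4,fy=4)
cv2.imwrite('pics/g1.png',a)
```

```text
inc mm [  0.5  42.7 154.5] rv [ 0.003  0.005 -0.001]
```

Emit:
{"api": "carry_out", "payload": {"increments": [[[0,30,80,0,0,0,1],[0,30,80,0,0,0,1],[0,30,80,0,0,0,1],[0,30,80,0,0,0,1],[0,30,80,0,0,0,1]]]}}

```text
clock: 3.27
ee_pos: [0.4678, 0.3068, 0.0967]
ee_rot: [-0.019, 1.0, 0.0, 0.0]
contact_force: [-0.5, -0.6, -0.6]
grip_width: 0.996
gripper_force: 0.0
```

Run:
```python
from h import *
print(r.get_state()['ee_pos'])
inc(np.array([.468,.3237,.0225]),tool(np.pi+.047))
```

```text
[0.46775022 0.30684074 0.09668032]
inc mm [-0.9 16.8 74.2] rv [ 0.     0.    -0.009]
```

Emit:
{"api": "carry_out", "payload": {"increments": [[[-1,17,20,0,0,-0.01,1],[-1,17,45,0,0,-0.01,1],[-1,17,65,0,0,-0.01,1],[-1,17,74,0,0,-0.01,1],[-1,17,74,0,0,-0.01,1],[-1,17,74,0,0,-0.01,1],[-1,17,74,0,0,-0.01,-1],[-1,17,74,0,0,-0.01,-1],[-1,17,74,0,0,-0.01,-1],[-1,17,74,0,0,-0.01,-1],[-1,17,74,0,0,-0.01,-1],[-1,17,74,0,0,-0.01,-1]]], "squeeze": 40}}

```text
clock: 4.27
ee_pos: [0.4677, 0.324, 0.0219]
ee_rot: [-0.024, 1.0, 0.0, 0.0]
contact_force: [-0.5, 0.1, -0.1]
grip_width: 0.586
gripper_force: 0.0
```

Run:
```python
from h import *
print(r.get_state())
```

```text
{'clock': 4.2667, 'joints': array([ 5.84976554e-01,  6.39958048e-01,  1.84983996e+00,  2.68206022e-05,
        6.51565971e-01, -1.03411344e+00]), 'qd': array([ 0.00128983,  0.00463242,  0.00054272,  0.00059756, -0.00045489,
        0.00080823]), 'joint_torque': array([-2.45249999e-02, -5.56408238e+01, -1.61755568e+01,  1.44069645e-02,
        6.96760579e-02, -6.73306795e-05]), 'ee_pos': array([0.46770542, 0.32404273, 0.02192388]), 'ee_rot': array([-2.41338262e-02,  9.99708730e-01,  6.77037707e-05,  9.24983358e-05]), 'contact_force': array([-0.47482223,  0.14117404, -0.06590391]), 'torque': array([ 0.09643446, -0.15995523, -0.0078852 ]), 'gripper_force': 0.0, 'grip_width': 0.5861212771985802}
```

Fingers are still closing (16 mm is an opening of about 0.18), so I let them finish and then lift.

Emit:
{"api": "carry_out", "payload": {"increments": [[[0,0,0,0,0,0,-1],[0,0,0,0,0,0,-1],[0,0,0,0,0,0,-1],[0,0,0,0,0,0,-1],[0,0,0,0,0,0,-1],[0,0,0,0,0,0,-1],[0,0,0,0,0,0,-1],[0,0,0,0,0,0,-1],[0,0,0,0,0,0,-1],[0,0,0,0,0,0,-1],[0,0,-5,0,0,0,-1],[0,0,-10,0,0,0,-1]]], "squeeze": 45}}

```text
clock: 5.27
ee_pos: [0.4671, 0.3236, 0.0316]
ee_rot: [-0.024, 1.0, -0.0, -0.001]
contact_force: [0.0, 0.6, -2.7]
grip_width: 0.179
gripper_force: 45.0
```

Emit:
{"api": "carry_out", "payload": {"increments": [[[0,0,-20,0,0,0,-1],[0,0,-50,0,0,0,-1],[0,0,-80,0,0,0,-1],[0,0,-120,0,0,0,-1],[0,0,-160,0,0,0,-1],[0,0,-190,0,0,0,-1],[0,0,-200,0,0,0,-1],[0,0,-200,0,0,0,-1],[0,0,-200,0,0,0,-1]]]}}

```text
clock: 6.02
ee_pos: [0.4671, 0.3235, 0.2309]
ee_rot: [-0.024, 1.0, -0.0, -0.0]
contact_force: [-0.0, 0.0, -4.5]
grip_width: 0.177
gripper_force: 45.0
```

Run:
```python
from h import *
s=r.get_state();print(s['ee_pos'],s['contact_force'],s['torque'])
im={c:viewer.capture(c) for c in CM}
v=np.hstack([cv2.resize(im['scene'][200:350,330:480],(400,400)),cv2.resize(im['top'][130:300,170:340],(400,400))]);cv2.imwrite('pics/g2.png',v)
```

```text
[0.46705478 0.32353939 0.23087037] [-4.94303903e-02  3.88785539e-03 -4.48721655e+00] [ 0.03718801 -0.18319662  0.02533611]
```

View pics/g2.png

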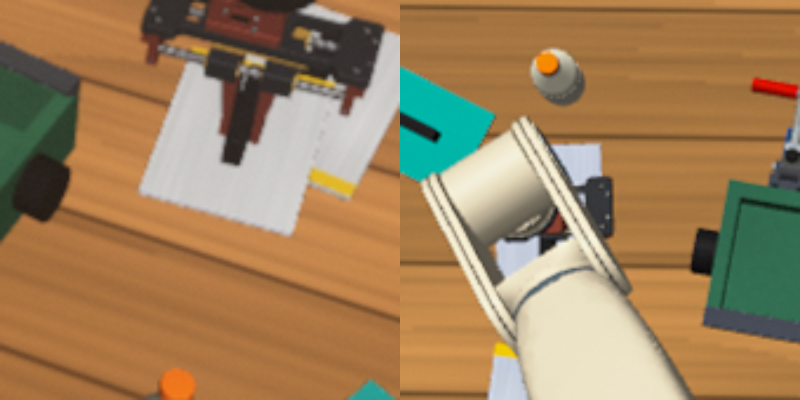

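The lid is held: the scene half shows it in the fingers at (235,160), and the weight reads 4.5 N. Next I work out the tilted pre-insert pose.

```bash
cat >> h.py <<'E'
G=[-2,0,22] # TCP in lid frame
def lidpose(edge,th): # edge in box mm
    Q=R.from_euler('y',-th);p=np.array(edge)+Q.apply(np.array(G)-[-86,0,12]);return b2w(p),tool(np.pi+BY,th)
def lidnow():
    s=r.get_state();T=R.from_quat(s['ee_rot'])*tool(np.pi).inv() # lid rot world
    o=np.array(s['ee_pos'])-T.apply(np.array(G)/1000);L=Rz(BY).inv()*T
    print('lid org',np.round(w2b(o),1),'edge',np.round(w2b(o+T.apply([-.086,0,.012])),1),'rv',np.round(L.as_rotvec(),4),'F',np.round(Rz(BY).inv().apply(s['contact_force']),1),s['clock'],s['grip_width'])
E
python3 - <<'E'
from h import *
inc(*lidpose([-64,0,200],.244))
E
```

```text
inc mm [ 3.780e+01 -2.675e+02 -1.000e-01] rv [ 0.023 -0.247  0.21 ]
```

Emit:
{"api": "carry_out", "payload": {"increments": [[[38,-25,0,0.02,-0.25,0.21,-1],[38,-55,0,0.02,-0.25,0.21,-1],[38,-85,0,0.02,-0.25,0.21,-1],[38,-115,0,0.02,-0.25,0.21,-1],[38,-145,0,0.02,-0.25,0.21,-1],[38,-175,0,0.02,-0.25,0.21,-1],[38,-205,0,0.02,-0.25,0.21,-1],[38,-235,0,0.02,-0.25,0.21,-1],[38,-257,0,0.02,-0.25,0.21,-1],[38,-267,0,0.02,-0.25,0.21,-1],[38,-267,0,0.023,-0.247,0.21,-1],[38,-267,0,0.023,-0.247,0.21,-1]]]}}

```text
clock: 7.12
ee_pos: [0.4416, 0.0549, 0.2301]
ee_rot: [0.082, 0.989, -0.009, 0.121]
contact_force: [-0.4, 0.6, -1.9]
grip_width: 0.178
gripper_force: 45.0
```

Run:
```python
from h import *
lidnow();inc(*lidpose([-64,0,120],.244));inc(*lidpose([-64,0,91],.244))
im={c:viewer.capture(c) for c in CM}
s=r.get_state();T=R.from_quat(s['ee_rot'])*tool(np.pi).inv();o=np.array(s['ee_pos'])-T.apply(np.array(G)/1000)
v=cv2.resize(im['scene'],None,fx=4,fy=4,interpolation=cv2.INTER_CUBIC)
p=proj('scene',T.apply(cub(-86,86,-63,63,12,18))+o)
for i in range(8):
    for j in range(i):
        if bin(i^j).count('1')==1: cv2.line(v,*[tuple(int(t) for t in (p[k]+.5)*4) for k in(i,j)],(0,0,255),1)
c=p.mean(0).astype(int);print(c)
cv2.imwrite('pics/h1.png',v[(c[1]-70)*4:(c[1]+80)*4,(c[0]-100)*4:(c[0]+100)*4])
```

```text
lid org [ 22.4   0.9 209.3] edge [-63.9   1.1 200.1] rv [ 0.0019 -0.2442 -0.0017] F [-0.5  0.5 -1.9] 7.1167 0.17802537928555462
inc mm [19.4 -1.1 77.7] rv [ 0.002  0.    -0.002]
inc mm [ 26.5  -1.1 105.9] rv [ 0.002  0.    -0.002]
[312 211]
```

View pics/h1.png

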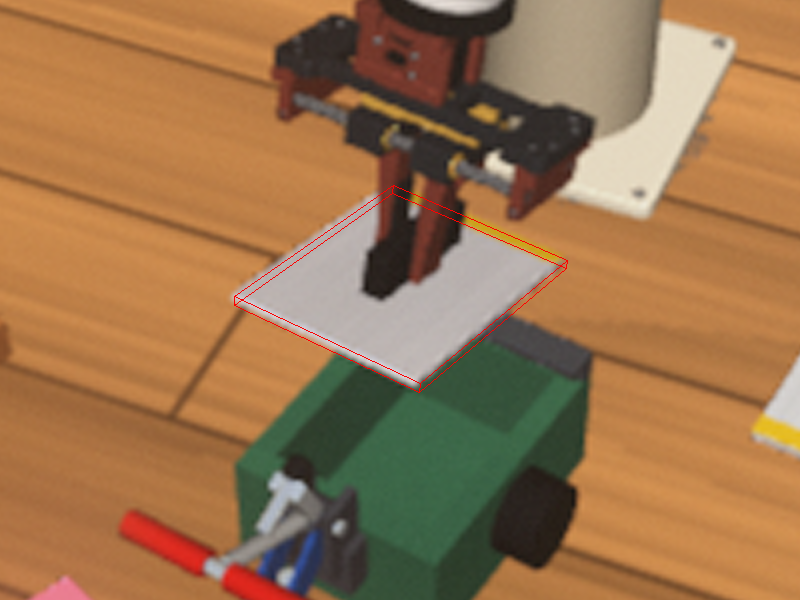

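The drawn wireframe lies on the lid to about a pixel, so the in-hand estimate is good. Lowering to the mouth.

Emit:
{"api": "carry_out", "payload": {"increments": [[[4,-1,15,0.002,0,-0.002,-1],[8,-1,35,0.002,0,-0.002,-1],[13,-1,55,0.002,0,-0.002,-1],[18,-1,73,0.002,0,-0.002,-1],[22,-1,88,0.002,0,-0.002,-1],[25,-1,99,0.002,0,-0.002,-1],[26,-1,105,0.002,0,-0.002,-1],[26,-1,106,0.002,0,-0.002,-1],[26,-1,106,0.002,0,-0.002,-1],[26,-1,106,0.002,0,-0.002,-1]]]}}

```text
clock: 8.05
ee_pos: [0.4438, 0.0551, 0.1231]
ee_rot: [0.08, 0.989, -0.009, 0.124]
contact_force: [-0.0, -1.2, -3.2]
grip_width: 0.178
gripper_force: 45.0
```

Run:
```python
from h import *
lidnow()
for e in([-72,0,89.5],[-80,0,88.5],[-85,0,88]): inc(*lidpose(e,.244))
```

```text
lid org [ 24.6   1.4 102.2] edge [-61.7   1.2  92.7] rv [ 0.0013 -0.2485  0.0024] F [ 0.2 -1.2 -3.2] 8.05 0.17814490135255595
inc mm [10.7 -1.4  1. ] rv [0.002 0.004 0.002]
inc mm [18.7 -1.4 -0. ] rv [0.002 0.004 0.002]
inc mm [23.7 -1.4 -0.8] rv [0.002 0.004 0.002]
```

Emit:
{"api": "carry_out", "payload": {"increments": [[[4,-1,1,0.002,0.004,0,-1],[7,-1,1,0.002,0.004,0,-1],[10,-1,1,0.002,0.004,0,-1],[13,-1,1,0.002,0.004,0,-1],[16,-1,0,0.002,0.004,0,-1],[19,-1,0,0.002,0.004,0,-1],[21,-1,0,0.002,0.004,0,-1],[21,-1,0,0.002,0.004,0,-1],[21,-1,0,0.002,0.004,0,-1]]]}}

```text
clock: 8.8
ee_pos: [0.4236, 0.057, 0.1177]
ee_rot: [0.08, 0.989, -0.01, 0.122]
contact_force: [2.6, -1.9, -2.6]
grip_width: 0.181
gripper_force: 45.0
```

Run:
```python
from h import *
lidnow()
```

```text
lid org [ 4.3  0.  96.9] edge [-82.1  -0.1  87.7] rv [-0.0007 -0.2447  0.0017] F [ 2.8 -1.4 -2.6] 8.8 0.1813079762613519
```

Emit:
{"api": "carry_out", "payload": {"increments": [[[1,0,0,0,0,0,-1],[2,0,0,0,0,0,-1],[2,0,0,0,0,0,-1],[2,0,0,0,0,0,-1]]]}}

```text
clock: 9.13
ee_pos: [0.4234, 0.0574, 0.1179]
ee_rot: [0.08, 0.989, -0.01, 0.123]
contact_force: [5.9, -5.4, -1.8]
grip_width: 0.18
gripper_force: 45.0
```

Run:
```python
from h import *
lidnow()
```

```text
lid org [ 4.1  0.4 97.1] edge [-82.2   0.2  87.6] rv [ 1.000e-04 -2.478e-01  1.900e-03] F [ 6.7 -4.3 -1.8] 9.1333 0.179931102387873
```

The edge has stopped on the pocket's back wall, so I swing down about it.

Run:
```python
from h import *
for t,z in((.2,87.3),(.15,87),(.1,86.5),(.05,86),(.02,86),(0,85.5)): inc(*lidpose([-83,0,z],t))
```

```text
inc mm [ 0.5 -0.4  4.1] rv [0.    0.048 0.002]
inc mm [ 0.4 -0.4  8.6] rv [0.    0.098 0.002]
inc mm [ 0.5 -0.4 13.3] rv [0.    0.148 0.002]
inc mm [ 0.9 -0.4 18.1] rv [0.    0.198 0.002]
inc mm [ 1.1 -0.4 20.6] rv [0.    0.228 0.002]
inc mm [ 1.4 -0.4 22.7] rv [0.    0.248 0.002]
```

Emit:
{"api": "carry_out", "payload": {"increments": [[[-0.5,0,2,0,0.024,0,-1],[-0.5,0,4,0,0.048,0,-1],[-0.5,0,6.3,0,0.073,0,-1],[-0.5,0,8.6,0,0.098,0,-1],[-0.5,0,11,0,0.123,0,-1],[-0.5,0,13.3,0,0.148,0,-1],[-0.5,0,13.3,0,0.148,0,-1],[-0.5,0,13.3,0,0.148,0,-1]]]}}

```text
clock: 9.8
ee_pos: [0.4261, 0.0567, 0.1044]
ee_rot: [0.081, 0.996, -0.004, 0.049]
contact_force: [5.2, -1.1, -1.7]
grip_width: 0.181
gripper_force: 45.0
```

Run:
```python
from h import *
lidnow()
for t,z in((.05,86),(.02,86),(0,85.5)): inc(*lidpose([-83,0,z],t))
```

```text
lid org [ 3.7  0.2 82.7] edge [-83.1   0.1  86.2] rv [-0.0005 -0.0984  0.001 ] F [ 5.3 -0.2 -1.7] 9.8 0.1812254302870854
inc mm [-0.4 -0.2  4.3] rv [-0.     0.048  0.001]
inc mm [-0.6 -0.2  6.8] rv [-0.     0.078  0.001]
inc mm [-0.6 -0.2  9. ] rv [-0.     0.098  0.001]
```

Emit:
{"api": "carry_out", "payload": {"increments": [[[0,0,2,0,0.024,0,-1],[0,0,4.3,0,0.048,0,-1],[-0.2,0,6.8,0,0.078,0,-1],[-0.3,0,8.5,0,0.098,0,-1],[-0.3,0,9.5,0,0.098,0,-1],[-0.3,0,10,0,0.098,0,-1],[-0.3,0,10,0,0.098,0,-1]]]}}

```text
clock: 10.38
ee_pos: [0.4269, 0.0565, 0.0946]
ee_rot: [0.081, 0.997, -0.0, 0.0]
contact_force: [6.3, -2.6, -0.2]
grip_width: 0.177
gripper_force: 45.0
```

Run:
```python
from h import *
lidnow()
```

```text
lid org [ 2.4  0.  72.6] edge [-83.6  -0.1  84.6] rv [-0.0009 -0.0008  0.0014] F [ 6.6 -1.5 -0.2] 10.3833 0.17702493666464933
```

The lid has reached (2.4, 0, 72.6) and lies level. A light press, then release and rise.

Emit:
{"api": "carry_out", "payload": {"increments": [[[-1,0,1,0,0,0,-1],[-1,0,1.5,0,0,0,-1],[-1,0,1.5,0,0,0,-1],[-1,0,0.5,0,0,0,0.3],[-1,0,0.5,0,0,0,0.3],[-1,0,0.5,0,0,0,0.3],[-1,0,0.5,0,0,0,0.3],[-1,0,0.5,0,0,0,0.3],[-1,0,0.5,0,0,0,0.3],[-1,0,0.5,0,0,0,0.3],[-1,0,0.5,0,0,0,0.3],[-1,0,0.5,0,0,0,0.3]]]}}

```text
clock: 11.38
ee_pos: [0.4269, 0.0563, 0.0937]
ee_rot: [0.081, 0.997, -0.001, -0.001]
contact_force: [0.3, -0.1, -0.2]
grip_width: 0.65
gripper_force: 0.0
```

Emit:
{"api": "carry_out", "payload": {"increments": [[[0,0,-10,0,0,0,0.3],[0,0,-30,0,0,0,0.3],[0,0,-60,0,0,0,0.3],[0,0,-100,0,0,0,0.3],[0,0,-140,0,0,0,0.3],[0,0,-170,0,0,0,0.3],[0,0,-170,0,0,0,0.3],[0,0,-170,0,0,0,0.3]]]}}

```text
clock: 12.05
ee_pos: [0.4283, 0.0565, 0.2653]
ee_rot: [0.081, 0.997, -0.0, 0.001]
contact_force: [-1.0, 0.0, 0.9]
grip_width: 0.648
gripper_force: 0.0
```

Run:
```python
from h import *
s=r.get_state();print(s['clock'],s['ee_pos'],s['contact_force'],s['grip_width'],s['joints'])
im={c:viewer.capture(c) for c in CM}
v=np.hstack([cv2.resize(im['scene'][200:312,230:380],(600,448))]);cv2.imwrite('pics/s1.png',v)
```

```text
12.05 [0.42834854 0.05652063 0.26529643] [-0.95402229  0.04445032  0.85866553] 0.6480695375121819 [ 1.04073586e-01  7.44258073e-02  1.99255286e+00 -6.78237482e-04
  1.07298829e+00 -1.30483354e+00]
```

View pics/s1.png

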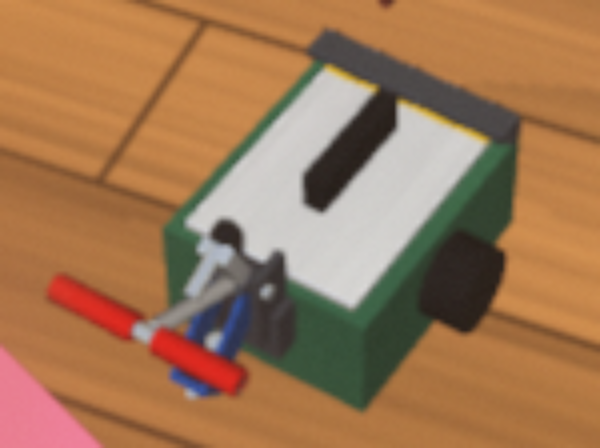

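The lid sits flat, with its yellow edge partly under the ledge at (405,105), and the clamp is untouched. Next is the bar.

```bash
cat >> h.py <<'E'
T2=tool(np.pi/2+BY)
def bar():
    s=r.get_state();p=w2b(np.array(s['ee_pos'])+[0,0,.019]);F=Rz(BY).inv().apply(s['contact_force']);d=p-[118,0,109];a=np.arctan2(d[2],d[0])
    print('t',s['clock'],'grasp',np.round(p,1),'r',round(np.hypot(d[0],d[2]),1),'a',round(a,4),'F',np.round(F,1),'Ft',round(-(F[0]*-np.sin(a)+F[2]*np.cos(a)),2),'w',round(s['grip_width'],3),'gf',s['gripper_force'])
    return p
def arc(a,rr=100,y=38,z=-19): return b2w([118+rr*np.cos(a),y,109+rr*np.sin(a)+z])
E
python3 - <<'E'
from h import *
inc(b2w([210,38,230]),T2)
E
```

```text
inc mm [-210.1   37.9   31.9] rv [-0.004 -0.002  1.572]
```

Emit:
{"api": "carry_out", "payload": {"increments": [[[-210,38,10,0,0,1.572,0.3],[-210,38,10,0,0,1.572,0.3],[-210,38,10,0,0,1.572,0.3],[-210,38,10,0,0,1.572,0.3],[-210,38,10,0,0,1.572,0.3],[-210,38,10,0,0,1.572,0.3],[-210,38,10,0,0,1.572,0.3],[-210,38,10,0,0,1.572,0.3],[-210,38,10,0,0,1.572,0.3],[-210,38,10,0,0,1.572,0.3],[-210,38,10,0,0,1.572,0.3],[-210,38,10,0,0,1.572,0.3]]]}}

```text
clock: 13.15
ee_pos: [0.6395, 0.06, 0.2501]
ee_rot: [0.741, 0.672, -0.003, -0.002]
contact_force: [-0.5, 0.5, 0.1]
grip_width: 0.65
gripper_force: 0.0
```

Emit:
{"api": "carry_out", "payload": {"increments": [[[0,0,0,0,0,0.22,0.3],[0,0,0,0,0,0.22,0.3],[0,0,0,0,0,0.22,0.3],[0,0,0,0,0,0.22,0.3]]]}}

```text
clock: 13.48
ee_pos: [0.6398, 0.0601, 0.2509]
ee_rot: [0.807, 0.59, -0.003, -0.001]
contact_force: [-0.3, 0.8, -0.1]
grip_width: 0.652
gripper_force: 0.0
```

Run:
```python
from h import *
bar();inc(b2w([210,38,133]),T2)
im={c:viewer.capture(c) for c in CM}
red={}
for c in CM:
    H,S,V=cv2.split(cv2.cvtColor(im[c],cv2.COLOR_BGR2HSV));m=((H<6)|(H>174))&(S>180)&(V>90)
    x,y,w,h=dict(scene=(235,205,130,105),top=(285,155,85,130))[c];q=np.argwhere(m[y:y+h,x:x+w])[:,::-1]+[x,y];print(c,len(q),q.mean(0))
```

```text
t 13.4833 grasp [209.9  38.1 269.9] r 185.3 a 1.052 F [-0.4  0.8 -0.1] Ft -0.31 w 0.652 gf 0.0
inc mm [  0.2   0.8 117.9] rv [-0.006  0.003 -0.145]
scene 334 [266.27844311 283.24251497]
top 32 [349.59375 169.625  ]
```

Emit:
{"api": "carry_out", "payload": {"increments": [[[0,1,20,0,0,-0.145,0.3],[0,1,40,0,0,-0.145,0.3],[0,1,60,0,0,-0.145,0.3],[0,1,80,0,0,-0.145,0.3],[0,1,100,0,0,-0.145,0.3],[0,1,113,0,0,-0.145,0.3],[0,1,118,0,0,-0.145,0.3],[0,1,118,0,0,-0.145,0.3],[0,1,118,0,0,-0.145,0.3],[0,1,118,0,0,-0.145,0.3]]]}}

```text
clock: 14.42
ee_pos: [0.6422, 0.0598, 0.1364]
ee_rot: [0.763, 0.646, -0.0, 0.0]
contact_force: [-0.0, 0.9, 0.1]
grip_width: 0.651
gripper_force: 0.0
```

Run:
```python
from h import *
bar();inc(b2w([210,38,133]),T2)
```

```text
t 14.4167 grasp [212.3  38.3 155.4] r 105.1 a 0.457 F [-0.2  0.9  0.1] Ft -0.17 w 0.651 gf 0.0
inc mm [-0.3 -2.3  3.4] rv [-0.001  0.001 -0.002]
```

Emit:
{"api": "carry_out", "payload": {"increments": [[[0,-2,3.4,0,0,0,0.3],[0,-2,3.4,0,0,0,0.3],[0,-2,3.4,0,0,0,-1],[0,-2,3.4,0,0,0,-1],[0,-2,3.4,0,0,0,-1],[0,-2,3.4,0,0,0,-1],[0,-2,3.4,0,0,0,-1],[0,-2,3.4,0,0,0,-1],[0,-2,3.4,0,0,0,-1],[0,-2,3.4,0,0,0,-1],[0,-2,3.4,0,0,0,-1],[0,-2,3.4,0,0,0,-1]]], "squeeze": 30}}

```text
clock: 15.42
ee_pos: [0.6404, 0.06, 0.1321]
ee_rot: [0.763, 0.646, -0.0, 0.0]
contact_force: [6.3, -0.2, -1.3]
grip_width: 0.198
gripper_force: 30.0
```

Run:
```python
from h import *
p=bar();d=p-[118,0,109];a0=np.arctan2(d[2],d[0])
for k in range(1,13):
    q=np.array([118+100.5*np.cos(a0+.08*k),38,109+100.5*np.sin(a0+.08*k)])-p;print(round(a0+.08*k,2),np.round([q[1],q[0],-q[2]],1))
```

```text
t 15.4167 grasp [210.5  38.2 151.1] r 101.7 a 0.427 F [ 6.2  0.8 -1.3] Ft 3.76 w 0.198 gf 29.99784082174301
0.51 [-0.2 -4.7 -6.7]
0.59 [ -0.2  -8.9 -13.6]
0.67 [ -0.2 -13.6 -20.1]
0.75 [ -0.2 -18.8 -26.2]
0.83 [ -0.2 -24.5 -31.9]
0.91 [ -0.2 -30.6 -37.1]
0.99 [ -0.2 -37.2 -41.7]
1.07 [ -0.2 -44.  -45.9]
1.15 [ -0.2 -51.2 -49.5]
1.23 [ -0.2 -58.7 -52.5]
1.31 [ -0.2 -66.3 -54.9]
1.39 [ -0.2 -74.2 -56.7]
```

Emit:
{"api": "carry_out", "payload": {"increments": [[[0,-4,-7,0,0,0,-1],[0,-8,-13.5,0,0,0,-1],[0,-13,-20,0,0,0,-1],[0,-18,-26,0,0,0,-1],[0,-23.5,-32,0,0,0,-1],[0,-29.5,-37,0,0,0,-1],[0,-36,-42,0,0,0,-1],[0,-43,-46,0,0,0,-1],[0,-50,-49.5,0,0,0,-1],[0,-57.5,-52.5,0,0,0,-1],[0,-65,-55,0,0,0,-1],[0,-73,-56.7,0,0,0,-1]]]}}

```text
clock: 16.42
ee_pos: [0.5664, 0.0723, 0.1887]
ee_rot: [0.763, 0.646, -0.002, -0.001]
contact_force: [3.3, -0.5, -2.2]
grip_width: 0.198
gripper_force: 30.0
```

Run:
```python
from h import *
p=bar();d=p-[118,0,109];a0=np.arctan2(d[2],d[0])
for k in range(1,13):
    q=np.array([119+101*np.cos(a0+.06*k),38,109+101*np.sin(a0+.06*k)])-p;print(round(a0+.06*k,2),np.round([q[1],q[0],-q[2]],1))
```

```text
t 16.4167 grasp [135.5  38.2 207.7] r 100.3 a 1.3956 F [ 3.3  0.  -2.2] Ft 3.64 w 0.198 gf 29.99693602323532
1.46 [-0.2 -4.9 -1.6]
1.52 [ -0.2 -10.9  -2.1]
1.58 [ -0.2 -17.   -2.3]
1.64 [ -0.2 -23.   -2.1]
1.7 [ -0.2 -29.   -1.5]
1.76 [ -0.2 -35.   -0.6]
1.82 [ -0.2 -41.    0.7]
1.88 [ -0.2 -46.8   2.4]
1.94 [ -0.2 -52.5   4.4]
2.0 [ -0.2 -58.1   6.7]
2.06 [ -0.2 -63.5   9.4]
2.12 [ -0.2 -68.8  12.3]
```

Emit:
{"api": "carry_out", "payload": {"increments": [[[0,-5,-1,0,0,0,-1],[0,-11,-1.5,0,0,0,-1],[0,-17,-1.7,0,0,0,-1],[0,-23,-1.5,0,0,0,-1],[0,-29,-1,0,0,0,-1],[0,-35,0,0,0,0,-1],[0,-41,1.2,0,0,0,-1],[0,-47,2.8,0,0,0,-1],[0,-52.5,4.6,0,0,0,-1],[0,-58,6.8,0,0,0,-1],[0,-58,6.8,0,0,0,-1]]]}}

```text
clock: 17.33
ee_pos: [0.509, 0.0815, 0.1809]
ee_rot: [0.763, 0.646, -0.002, -0.001]
contact_force: [4.8, -3.1, -13.2]
grip_width: 0.199
gripper_force: 30.0
```

```bash
cat > st.py <<'E'
from h import *
import sys
p=bar();d=p-[118,0,109];a0=np.arctan2(d[2],d[0]);rr=np.hypot(d[0],d[2])
st=float(sys.argv[1])
for k in range(1,9):
    q=np.array([118+rr*np.cos(a0+st*k),38,109+rr*np.sin(a0+st*k)])-p;print(round(a0+st*k,3),np.round([q[0],-q[2]],1))
E
python3 st.py .03
```

```text
t 17.3333 grasp [ 77.4  38.1 199.9] r 99.5 a 1.9914 F [  5.3  -2.3 -13.2] Ft -0.58 w 0.199 gf 29.99453365802765
2.021 [-2.7  1.3]
2.051 [-5.4  2.6]
2.081 [-8.  4.]
2.111 [-10.6   5.5]
2.141 [-13.1   7.1]
2.171 [-15.6   8.7]
2.201 [-18.   10.5]
2.231 [-20.4  12.3]
```

Emit:
{"api": "carry_out", "payload": {"increments": [[[0,0.7,2,0,0,0,-1],[0,1.3,3.5,0,0,0,-1],[0,1.3,3.5,0,0,0,-1]]]}}

```text
clock: 17.58
ee_pos: [0.5097, 0.0823, 0.1797]
ee_rot: [0.763, 0.646, -0.002, -0.002]
contact_force: [-9.6, 1.1, 15.5]
grip_width: 0.199
gripper_force: 30.0
```

```bash
sed -i 's/\[118,0,109\]/[119.3,0,109]/;s/118+rr/119.3+rr/' h.py st.py; python3 st.py .03
```

```text
t 17.5833 grasp [ 77.9  38.9 198.7] r 98.8 a 2.0035 F [-9.7 -0.5 15.5] Ft -2.26 w 0.199 gf 30.01814603805542
2.033 [-2.7  1.3]
2.063 [-5.3  2.6]
2.093 [-7.9  4.1]
2.123 [-10.4   5.6]
2.153 [-12.9   7.2]
2.183 [-15.4   8.9]
2.213 [-17.8  10.6]
2.243 [-20.1  12.4]
```

Emit:
{"api": "carry_out", "payload": {"increments": [[[0,-0.7,-1.8,0,0,0,-1],[0,-3.4,-0.5,0,0,0,-1],[0,-6,0.8,0,0,0,-1],[0,-8.6,2.2,0,0,0,-1],[0,-8.6,2.2,0,0,0,-1]]]}}

```text
clock: 18.0
ee_pos: [0.5025, 0.0831, 0.1765]
ee_rot: [0.763, 0.646, -0.001, -0.001]
contact_force: [-1.9, -1.0, 4.9]
grip_width: 0.195
gripper_force: 30.0
```

```bash
python3 st.py .03
```

```text
t 18.0 grasp [ 70.7  38.6 195.5] r 99.3 a 2.0827 F [-1.7 -1.3  4.9] Ft 0.92 w 0.195 gf 29.999156892299652
2.113 [-2.6  1.5]
2.143 [-5.1  3.1]
2.173 [-7.6  4.7]
2.203 [-10.    6.4]
2.233 [-12.4   8.2]
2.263 [-14.7  10.1]
2.293 [-17.  12.]
2.323 [-19.2  14. ]
```

Emit:
{"api": "carry_out", "payload": {"increments": [[[0,-2.8,1,0,0,0,-1],[0,-5.3,2.6,0,0,0,-1],[0,-7.8,4.2,0,0,0,-1],[0,-7.8,4.2,0,0,0,-1]]]}}

```text
clock: 18.33
ee_pos: [0.4946, 0.0843, 0.1717]
ee_rot: [0.763, 0.646, -0.002, -0.001]
contact_force: [-0.6, -1.4, 0.5]
grip_width: 0.199
gripper_force: 30.0
```

```bash
python3 st.py .025
```

```text
t 18.3333 grasp [ 62.6  38.5 190.7] r 99.4 a 2.1774 F [-0.3 -1.4  0.5] Ft 0.03 w 0.199 gf 29.9972265958786
2.202 [-2.   1.4]
2.227 [-4.   2.9]
2.252 [-6.   4.5]
2.277 [-7.9  6.1]
2.302 [-9.7  7.7]
2.327 [-11.6   9.4]
2.352 [-13.4  11.1]
2.377 [-15.1  12.9]
```

Emit:
{"api": "carry_out", "payload": {"increments": [[[0,-2,1.4,0,0,0,-1],[0,-4,2.9,0,0,0,-1],[0,-6,4.5,0,0,0,-1]]]}}

```text
clock: 18.58
ee_pos: [0.4893, 0.0853, 0.1675]
ee_rot: [0.763, 0.646, -0.001, -0.001]
contact_force: [-0.5, -1.8, 2.3]
grip_width: 0.192
gripper_force: 30.0
```

```bash
python3 st.py .02
```

```text
t 18.5833 grasp [ 57.3  38.6 186.5] r 99.3 a 2.2458 F [-0.2 -1.9  2.3] Ft 1.3 w 0.192 gf 29.997957944869995
2.266 [-1.5  1.3]
2.286 [-3.   2.5]
2.306 [-4.5  3.9]
2.326 [-6.   5.2]
2.346 [-7.4  6.6]
2.366 [-8.8  8. ]
2.386 [-10.2   9.4]
2.406 [-11.6  10.9]
```

Emit:
{"api": "carry_out", "payload": {"increments": [[[0,-1.5,1.2,0,0,0,-1],[0,-3,2.4,0,0,0,-1],[0,-4.5,3.7,0,0,0,-1]]]}}

```text
clock: 18.83
ee_pos: [0.4849, 0.086, 0.1638]
ee_rot: [0.763, 0.646, -0.001, -0.0]
contact_force: [0.5, -1.7, 1.6]
grip_width: 0.198
gripper_force: 30.0
```

```bash
python3 st.py .02
```

```text
t 18.8333 grasp [ 52.9  38.6 182.8] r 99.3 a 2.3035 F [ 0.7 -1.6  1.6] Ft 1.6 w 0.198 gf 29.997683465480804
2.324 [-1.5  1.3]
2.344 [-2.9  2.7]
2.364 [-4.3  4.1]
2.384 [-5.7  5.5]
2.404 [-7.  7.]
2.424 [-8.4  8.5]
2.444 [-9.7 10. ]
2.464 [-10.9  11.5]
```

Emit:
{"api": "carry_out", "payload": {"increments": [[[0,-1.5,1.3,0,0,0,-1],[0,-2.9,2.6,0,0,0,-1],[0,-4.3,4,0,0,0,-1]]]}}

```text
clock: 19.08
ee_pos: [0.4808, 0.0866, 0.1598]
ee_rot: [0.763, 0.646, -0.001, -0.0]
contact_force: [2.7, -2.5, 0.8]
grip_width: 0.199
gripper_force: 30.0
```

```bash
python3 st.py .02
```

```text
t 19.0833 grasp [ 48.7  38.5 178.8] r 99.3 a 2.3617 F [ 3.1 -2.   0.8] Ft 2.74 w 0.199 gf 29.997240006923676
2.382 [-1.4  1.4]
2.402 [-2.7  2.9]
2.422 [-4.1  4.4]
2.442 [-5.4  5.9]
2.462 [-6.6  7.4]
2.482 [-7.9  9. ]
2.502 [-9.1 10.5]
2.522 [-10.2  12.1]
```

Emit:
{"api": "carry_out", "payload": {"increments": [[[0,-1.4,1.4,0,0,0,-1],[0,-2.7,2.9,0,0,0,-1]]]}}

```text
clock: 19.25
ee_pos: [0.4784, 0.0871, 0.1571]
ee_rot: [0.763, 0.646, -0.001, -0.0]
contact_force: [3.1, -2.4, 5.8]
grip_width: 0.202
gripper_force: 30.0
```

```bash
python3 st.py .02
```

```text
t 19.25 grasp [ 46.2  38.6 176.1] r 99.2 a 2.3985 F [ 3.4 -1.9  5.8] Ft 6.57 w 0.202 gf 29.997679889202118
2.418 [-1.3  1.5]
2.438 [-2.6  3. ]
2.458 [-3.9  4.5]
2.478 [-5.1  6.1]
2.498 [-6.3  7.6]
2.518 [-7.5  9.2]
2.538 [-8.7 10.9]
2.558 [-9.8 12.5]
```

Resistance is starting (6.6 N). Single small steps from here.

Emit:
{"api": "carry_out", "payload": {"increments": [[[0,-1,1.1,0,0,0,-1],[0,-1,1.1,0,0,0,-1]]]}}

```text
clock: 19.42
ee_pos: [0.478, 0.0873, 0.1566]
ee_rot: [0.763, 0.646, -0.0, 0.0]
contact_force: [2.0, -4.4, 5.8]
grip_width: 0.194
gripper_force: 30.0
```

```bash
python3 st.py .02|head -2
```

```text
t 19.4167 grasp [ 45.8  38.7 175.6] r 99.2 a 2.4056 F [ 2.7 -4.   5.8] Ft 6.13 w 0.194 gf 29.99807506799698
2.426 [-1.3  1.5]
```

Emit:
{"api": "carry_out", "payload": {"increments": [[[0,-1,1.1,0,0,0,-1],[0,-1,1.1,0,0,0,-1]]]}}

```text
clock: 19.58
ee_pos: [0.4777, 0.0875, 0.156]
ee_rot: [0.763, 0.646, 0.0, 0.001]
contact_force: [3.4, -3.0, 8.4]
grip_width: 0.194
gripper_force: 30.0
```

```bash
python3 st.py .02|head -2
```

```text
t 19.5833 grasp [ 45.5  38.9 175. ] r 99.0 a 2.4121 F [ 3.8 -2.4  8.4] Ft 8.81 w 0.194 gf 29.998982548713684
2.432 [-1.3  1.5]
```

Emit:
{"api": "carry_out", "payload": {"increments": [[[0,-1,1.1,0,0,0,-1],[0,-1,1.1,0,0,0,-1]]]}}

```text
clock: 19.75
ee_pos: [0.4764, 0.0876, 0.1549]
ee_rot: [0.763, 0.646, -0.0, 0.0]
contact_force: [1.3, -3.6, 4.0]
grip_width: 0.199
gripper_force: 30.0
```

```bash
python3 st.py .02|head -2
```

```text
t 19.75 grasp [ 44.2  38.8 173.9] r 99.2 a 2.4293 F [ 1.9 -3.3  4. ] Ft 4.26 w 0.199 gf 29.997968673706055
2.449 [-1.3  1.5]
```

Force fell from 8.8 to 4.3 N with a jump forward, so that is probably the click. A few mm more confirms it, well inside the 22 mm margin.

Emit:
{"api": "carry_out", "payload": {"increments": [[[0,-1,1.2,0,0,0,-1],[0,-1.6,1.9,0,0,0,-1],[0,-1.6,1.9,0,0,0,-1]]]}}

```text
clock: 20.0
ee_pos: [0.4744, 0.0878, 0.1526]
ee_rot: [0.763, 0.646, -0.0, 0.0]
contact_force: [2.5, -3.0, 1.9]
grip_width: 0.196
gripper_force: 30.0
```

```bash
python3 st.py .02|head -2
```

```text
t 20.0 grasp [ 42.2  38.7 171.6] r 99.3 a 2.4595 F [ 3.  -2.5  1.9] Ft 3.36 w 0.196 gf 29.997870326042175
2.479 [-1.2  1.6]
```

The lever gives with falling force, about 0.047 rad past the peak, so it has clicked. I stop here and let go.

Emit:
{"api": "carry_out", "payload": {"increments": [[[0,0,0,0,0,0,0.3],[0,0,0,0,0,0,0.3],[0,0,0,0,0,0,0.3],[0,0,0,0,0,0,0.3],[0,0,0,0,0,0,0.3],[0,0,0,0,0,0,0.3],[0,0,0,0,0,0,0.3],[0,0,0,0,0,0,0.3]]]}}

```text
clock: 20.67
ee_pos: [0.4735, 0.0879, 0.1518]
ee_rot: [0.763, 0.646, -0.001, -0.001]
contact_force: [0.4, 0.3, 0.2]
grip_width: 0.65
gripper_force: 0.0
```

Emit:
{"api": "carry_out", "payload": {"increments": [[[0,0,-5,0,0,0,0.3],[0,0,-20,0,0,0,0.3],[0,0,-45,0,0,0,0.3],[0,0,-75,0,0,0,0.3],[0,0,-105,0,0,0,0.3],[0,0,-130,0,0,0,0.3],[0,0,-150,0,0,0,0.3],[0,0,-150,0,0,0,0.3],[0,0,-150,0,0,0,0.3]]]}}

```text
clock: 21.42
ee_pos: [0.4744, 0.088, 0.303]
ee_rot: [0.763, 0.646, -0.0, 0.0]
contact_force: [-0.1, -0.7, -0.2]
grip_width: 0.65
gripper_force: 0.0
```

Run:
```python
from h import *
bar()
im=viewer.capture('scene')
cv2.imwrite('pics/e1.png',cv2.resize(im[190:310,230:390],(800,600),interpolation=cv2.INTER_CUBIC))
```

```text
t 21.4167 grasp [ 42.1  38.9 322. ] r 226.6 a 1.9183 F [ 0.  -0.7 -0.2] Ft -0.07 w 0.65 gf 0.0
```

View pics/e1.png

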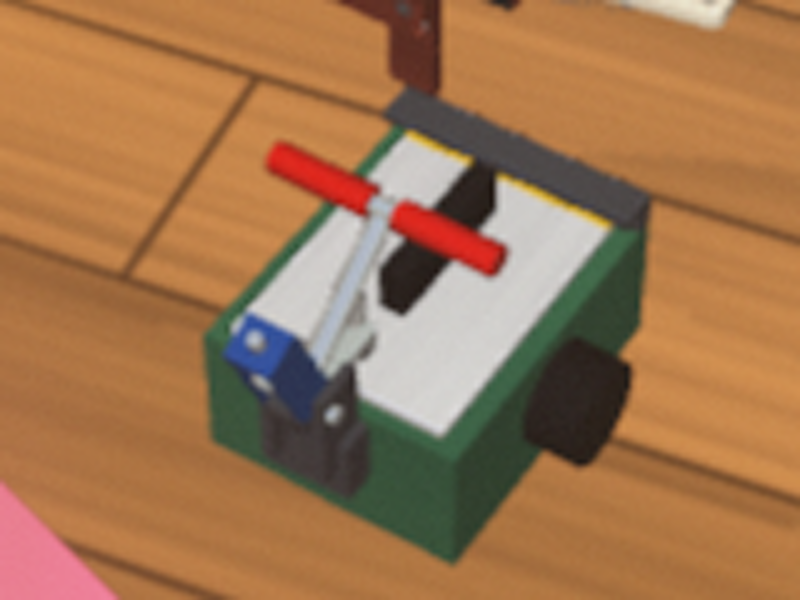

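The lid is flat under the ledge, the bar at (380,205) has stayed over the lid, and the gripper is clear. Handing in.

```bash
python3 -c "
from rig import ticket
print(ticket.close_job())"
```

```text
the job is handed in; nothing more can be done
None
```

I closed the lid under the ledge, pulled the clamp over to its first click, let go and handed the job in at about 21 s; no verdict came back, and I inferred the click from the force drop at the bar (8.8 N to 4.3 N, then 3.4 N).

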